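Lay out stripped parts in reverse order for refitting

TASK

The pulley, bearing, nut and bolt stand on the wooden strip in the order they came off the rig, counted from the strip's end with the upright black pin. Move them to the rack on the balance pan in the reverse order, counted from that rack's own pin: the part nearest the strip's pin goes to the seat farthest from the rack's pin, and so on. Leave each part centred on its seat, the same way up as it stands now.

Things in the scene. Friction and masses are not known exactly. Their poses are not given: they have to be found in the camera images.
- pulley: Loose two-step cone pulley of light metal, standing on its largest face: 50 mm diameter from 6 to 17 mm above its underside (slightly less below that), 36 mm diameter from 17 to 27 mm, a 20 mm hub up to 35 mm. About 0.11 kg. Origin at the centre of its underside, z up.
- bearing: Loose ball bearing lying flat: 47 mm outside diameter, 14 mm high, a hole in the middle. About 0.09 kg. Origin at the centre of its underside, z up.
- nut: Loose hexagon nut lying flat: 24 mm across flats (along its x), 28 mm across corners (along its y), 13 mm high, about 34 g. Origin at the centre of its underside, z up.
- bolt: Loose hexagon bolt standing on its head, shank up: head about 27 mm wide and 10 mm high, shank 16 mm diameter from 10 to 52 mm above the underside. About 0.1 kg. Origin at the centre of the underside of the head, z up.
- seat_pulley: Fixed black rubber disc on the wooden strip on the bench, 54 mm diameter, 3 mm thick; the step pulley stands on it at the start. Origin at the centre of its underside, so its top is 3 mm above the origin; z up, x across the strip, y along the strip. The four discs form one straight row at 62 mm pitch, in any sequence.
- seat_bearing: Fixed black rubber disc on the wooden strip on the bench, 54 mm diameter, 3 mm thick; the ball bearing stands on it at the start. Origin at the centre of its underside, so its top is 3 mm above the origin; z up, x across the strip, y along the strip. The four discs form one straight row at 62 mm pitch, in any sequence.
- seat_nut: Fixed black rubber disc on the wooden strip on the bench, 54 mm diameter, 3 mm thick; the nut stands on it at the start. Origin at the centre of its underside, so its top is 3 mm above the origin; z up, x across the strip, y along the strip. The four discs form one straight row at 62 mm pitch, in any sequence.
- seat_bolt: Fixed black rubber disc on the wooden strip on the bench, 54 mm diameter, 3 mm thick; the bolt stands on it at the start. Origin at the centre of its underside, so its top is 3 mm above the origin; z up, x across the strip, y along the strip. The four discs form one straight row at 62 mm pitch, in any sequence.
- strip_pin: Fixed aluminium block 50 x 16 x 10 mm with an upright black pin (14 mm thick, top 41 mm above the block's underside) on one end of the wooden strip, either end; the other end has a like block without pin. Counting on the strip starts here. Origin under the pin, on the row's line; seat centres lie 36, 98, 160 and 222 mm from it. Strip: 80 x 290 mm, its top level with this origin.
- pan_rack: Fixed grey metal rack on the balance pan (pan top level with its underside), 84 (x) by 290 mm (y). Origin: centre of underside, z up. Four 54 mm rubber seats, tops 15 mm above the origin, centres at x = 0, y = +93, +31, -31, -93 mm; ribs 2 mm higher between them. Upright black pin at y = +129 mm, up to 53 mm above the origin: seat y = +93 is nearest the pin. Block without pin (22 mm high) at y = -129 mm.
Not all that is in view belongs to the job. Leave any orange look-alike of the pulley alone.

How it is judged:
At the end, for the whole second after the job is handed in: Each of the four parts stands on the rack's seat given by the reversed order (k-th from the strip's pin is k-th from the far end of the rack), within 12 mm of the seat's centre along and across the rack, within 5 mm of the seat's height, tilted less than 0.15 rad, released and at rest (((horizontal distance between seat_pulley and strip_pin between 0.016 and 0.056 m and y of pulley in the frame of pan_rack between -0.105 and -0.081 m) or (horizontal distance between seat_pulley and strip_pin between 0.078 and 0.118 m and y of pulley in the frame of pan_rack between -0.043 and -0.019 m) or (horizontal distance between seat_pulley and strip_pin between 0.14 and 0.18 m and y of pulley in the frame of pan_rack between 0.019 and 0.043 m) or (horizontal distance between seat_pulley and strip_pin between 0.202 and 0.242 m and y of pulley in the frame of pan_rack between 0.081 and 0.105 m)) and x of pulley in the frame of pan_rack between -0.012 and 0.012 m and z of pulley in the frame of pan_rack between 0.01 and 0.02 m and angle between each of pulley, bearing, nut, bolt's own z axis and vertical below 0.15 rad and linear speed of each of pulley, bearing, nut, bolt below 0.03 m/s and angular speed of each of pulley, bearing, nut, bolt below 0.4 rad/s and contact force between each of pulley, bearing, nut, bolt and the fingers below 0.05 N and ((horizontal distance between seat_bearing and strip_pin between 0.016 and 0.056 m and y of bearing in the frame of pan_rack between -0.105 and -0.081 m) or (horizontal distance between seat_bearing and strip_pin between 0.078 and 0.118 m and y of bearing in the frame of pan_rack between -0.043 and -0.019 m) or (horizontal distance between seat_bearing and strip_pin between 0.14 and 0.18 m and y of bearing in the frame of pan_rack between 0.019 and 0.043 m) or (horizontal distance between seat_bearing and strip_pin between 0.202 and 0.242 m and y of bearing in the frame of pan_rack between 0.081 and 0.105 m)) and x of bearing in the frame of pan_rack between -0.012 and 0.012 m and z of bearing in the frame of pan_rack between 0.01 and 0.02 m and ((horizontal distance between seat_nut and strip_pin between 0.016 and 0.056 m and y of nut in the frame of pan_rack between -0.105 and -0.081 m) or (horizontal distance between seat_nut and strip_pin between 0.078 and 0.118 m and y of nut in the frame of pan_rack between -0.043 and -0.019 m) or (horizontal distance between seat_nut and strip_pin between 0.14 and 0.18 m and y of nut in the frame of pan_rack between 0.019 and 0.043 m) or (horizontal distance between seat_nut and strip_pin between 0.202 and 0.242 m and y of nut in the frame of pan_rack between 0.081 and 0.105 m)) and x of nut in the frame of pan_rack between -0.012 and 0.012 m and z of nut in the frame of pan_rack between 0.01 and 0.02 m and ((horizontal distance between seat_bolt and strip_pin between 0.016 and 0.056 m and y of bolt in the frame of pan_rack between -0.105 and -0.081 m) or (horizontal distance between seat_bolt and strip_pin between 0.078 and 0.118 m and y of bolt in the frame of pan_rack between -0.043 and -0.019 m) or (horizontal distance between seat_bolt and strip_pin between 0.14 and 0.18 m and y of bolt in the frame of pan_rack between 0.019 and 0.043 m) or (horizontal distance between seat_bolt and strip_pin between 0.202 and 0.242 m and y of bolt in the frame of pan_rack between 0.081 and 0.105 m)) and x of bolt in the frame of pan_rack between -0.012 and 0.012 m and z of bolt in the frame of pan_rack between 0.01 and 0.02 m); the robot touches nothing.
It also fails if it takes over 115 s, if anything falls off the work surface, if the arm or the gripper's body presses on something with over 40 N, if the wrist force passes 120 N, or if a joint passes its speed limit or range.

ROBOT

A 6-joint arm with a two-finger parallel gripper is mounted at the origin on a cart in front of the work surface, level with it; the furniture and walls round the work are solid. World frame = base frame: x ahead of the robot, y to its left, z up, the work surface at z = 0. Lengths are in m, angles in rad, forces in N, time in s.
With the tool pointing down it reaches from about 0.3 to 0.75 m from the base axis. Payload 8.5 kg.
Tool frame: the origin (TCP) lies at the very end of the fingers, on their centre line; the grasp point (between the pads) lies 19 mm behind it; y points along the fingers, x is the direction in which the jaws open and shut, and the axes are right-handed (so a half turn about y gives the same grasp; the last joint's range is limited). The gripper opens to 85 mm and grips with 20 to 120 N. Pads are 22 mm wide; open, the fingers measure 114 mm over their backs; the gripper's body (76 mm by 85 mm) begins 54 mm behind the grasp point. The pads swing forward as they close: fully open they stand 13 mm farther back than shut.
Start: joints at [1.1, 0.381, 1.297, -0, 1.464, -0.215], TCP at [0.139, 0.532, 0.194] pointing down, gripper open.
Joint ranges: [-3.11, 3.11], [-0.89, 2.33], [0.22, 2.48], [-1.42, 4.56], [0.17, 2.85], [-2.88, 2.88]. Speed limits (rad/s): [2.39, 2.39, 3.14, 3.14, 3.14, 3.14].

INTERFACE

Orientations are given as a rotation vector (axis times angle).
In Python, from cell import bot gives the robot as it stands.
- The arm moves only by the tool jog_arm, never from a script. Its argument "rows" is one flat list of numbers, 6 for each row, row after row: the shift along the world's x, y, z in m, then the turn, a rotation vector about the world's x, y, z in rad. A call has 1 to 5 rows; each row is the pose to reach, as a shift and turn from the pose commanded when the call began; what a row does not reach only later rows make up. A row lasts 1/10 s, in which the tool goes at most 50 mm and 8.59 degrees, less where a joint would pass 70% of its speed; a pose out of reach is approached as far as the arm can. A call with a gripper value outside its range is refused whole. "hand" is the gripper command: -1 is shut, 1 is fully open, values between are in proportion, set as the call begins (left out, the last holds). The fingers move at their own pace and stop on an object; the grip force is fixed at half the most. Time passes only in rows, so rows that repeat a pose let the fingers close. It gives the time, the measured TCP pose, the force and the opening at its end, in the units of the state.
- bot.state(): the state, without advancing time (a new reading comes with each control period).
- bot.grab_frame(name): name is "scene" or "side" or "wrist"; returns a dict with "img" (384x512x3 uint8, blue, green, red), "mtx" (3x3 intrinsics, pixels), "k1" (the pictures are not rectified: a ray, as slopes to the right and down, at radius r is drawn at 1 + k1 r^2 times it, then the intrinsics apply), "world_from_camera" (4x4, takes a point from camera to world coordinates); the wrist camera has in their place "T_tool_cam" (4x4, takes a point from camera to tool coordinates, whose origin is the TCP and whose axes are the tool frame's). Camera axes: x right, y up, looking along -z (the intrinsics and any distortion apply to the point x, -y, -z); pixel columns grow to the right and rows downward; lengths in m; the calibration is good to about 2 mm. A picture is of the moment at which its call begins: read the wrist's pose just before it. There is no depth.
- bot.close_job(): hands the job in, once; it reports no verdict.
Trained networks look in the newest picture that a camera, given by its name, has taken for a name from the list of things; names that differ only in an ending like _2 or _b are one class to them, and where a whole thing is asked for, a point or a joint stands for the part that bears it (a point fixed in the world has none). Each returns a list of dicts, best first, with "score" (0 to 1); they miss things now and then, are a little off and sometimes report something else, mostly with a low value. They report only what shows in the picture. A call takes as long as a camera call. They do not tell look-alikes from the thing itself.
- bot.find_in(name, camera): "at" ([x, y, z] in m, in world coordinates, good to about 4 mm: the middle of the surface that is visible of it).
- bot.trace(name, camera): "pixels" (384x512 bool, what is visible of it).
The state is a dict: "time": time; "joints": joint angles; "qvel": joint speeds; "joint_torque": joint torques, N m; "tcp_pos": TCP position; "tool_rot": TCP orientation; "wrist_force": force on the tool from outside, world axes, zero at the start; "ft_torque": the same for the moment, N m; "gripper_width": finger opening in m.
Only numpy, scipy, OpenCV 4.12 (cv2) and the standard library are available. Lean on these libraries where they do the work, as an engineer would, in place of code of your own. Each camera call takes 0.05 s, during which the arm holds its last target. There are 200 camera calls.

## Working session

There is one attempt and no reset: what is moved stays moved. The work goes in short steps, Python scripts to look and compute and a tool call to move; the robot and the scene stay as the last step left them, time stands still between calls to the robot, and variables do not carry over. Pictures are saved under pics/ and viewed, about 12 in all and at most 16, crops included, and the job is handed in when it is done.

Besides the shell and the picture viewer there is one more tool, called after "Emit:" by a JSON object that holds its "method" and its "body", one argument or row to a line. jog_arm: Moves the arm, as the interface text tells. Its arguments: {"type":"object","properties":{"rows":{"type":"array"},"hand":{"type":"number"}},"required":["rows"]}

```bash
ls; mkdir -p pics; python3 - <<'E'
from cell import bot
import cv2
s=bot.state(); print({k:s[k] for k in ('time','tcp_pos','tool_rot','gripper_width')})
for c in ('scene','side'):
    f=bot.grab_frame(c); cv2.imwrite(f'pics/{c}0.png',f['img'])
    print(c,f['mtx'].tolist() if hasattr(f['mtx'],'tolist') else f['mtx'],f['k1'],f['world_from_camera'])
    for n in ('pulley','bearing','nut','bolt','seat_pulley','seat_bearing','seat_nut','seat_bolt','strip_pin','pan_rack'):
        print(n,[( [round(float(v),3) for v in d['at']],round(d['score'],2)) for d in bot.find_in(n,c)[:3]])
E
```

```text
pics
{'time': 0.0, 'tcp_pos': array([0.13900547, 0.53178821, 0.19301262]), 'tool_rot': array([-1.32005718, -1.0177209 ,  1.01987873]), 'gripper_width': 0.08558220396681661}
scene [[362.79674351559817, 0.0, 255.8790439507099], [0.0, 362.79674351559817, 189.9472780451612], [0.0, 0.0, 1.0]] -0.0416451217060327 [[ 0.83008075  0.40541971 -0.38288485  0.08962613]
 [-0.55759222  0.59414797 -0.5797233  -0.55224316]
 [-0.00754099  0.69471076  0.71924967  0.74852684]
 [ 0.          0.          0.          1.        ]]
pulley [([0.427, -0.379, 0.025], 0.82), ([0.416, -0.243, 0.017], 0.79), ([0.525, -0.263, 0.031], 0.76)]
bearing [([0.528, -0.199, 0.026], 0.68)]
nut [([0.521, -0.076, 0.031], 0.57)]
bolt [([0.528, -0.263, 0.031], 0.74)]
seat_pulley []
seat_bearing [([0.529, -0.264, 0.028], 0.64), ([0.527, -0.197, 0.029], 0.34), ([0.525, -0.136, 0.015], 0.21)]
seat_nut [([0.525, -0.069, 0.014], 0.44)]
seat_bolt [([0.527, -0.136, 0.014], 0.53)]
strip_pin [([0.533, -0.294, 0.022], 0.69)]
pan_rack [([0.5, 0.271, 0.148], 0.81)]
side [[442.37115033829787, 0.0, 252.0278759379363], [0.0, 442.37115033829787, 190.46289085960484], [0.0, 0.0, 1.0]] -0.048012548794491336 [[ 0.95559941  0.17382792 -0.23793617  0.1817019 ]
 [-0.29416151  0.51538084 -0.80489228 -0.8957727 ]
 [-0.01728501  0.83914626  0.54363112  0.67067955]
 [ 0.          0.          0.          1.        ]]
pulley [([0.526, -0.265, 0.029], 0.94), ([0.327, -0.32, 0.014], 0.88), ([0.422, -0.247, 0.014], 0.64)]
bearing [([0.531, -0.204, 0.027], 0.84)]
nut [([0.522, -0.073, 0.023], 0.59)]
bolt [([0.522, -0.138, 0.036], 0.58)]
seat_pulley [([0.53, -0.201, 0.028], 0.25)]
seat_bearing []
seat_nut []
seat_bolt [([0.525, -0.141, 0.011], 0.68)]
strip_pin [([0.534, -0.294, 0.022], 0.48)]
pan_rack [([0.508, 0.27, 0.147], 0.75), ([0.536, -0.293, 0.025], 0.32)]
```

View pics/scene0.png

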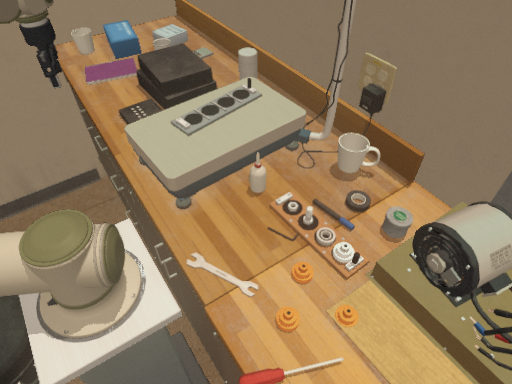

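View pics/side0.png

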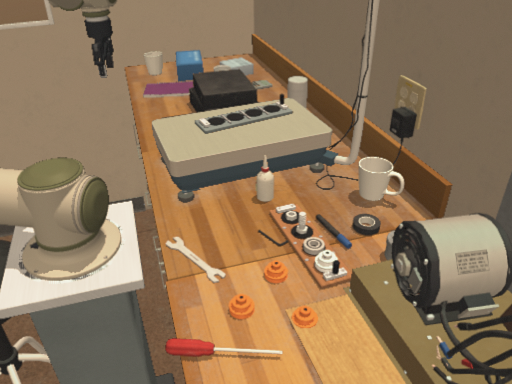

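The strip's pin is at its near end (scene pixel 358,260). From it the order is pulley, bearing, bolt, nut. The rack's pin is at the far end (249,84). So pulley goes to y=-93, bearing to -31, bolt to +31 and nut to +93. Three orange decoys stand off the strip, at (302,272), (288,318) and (346,314).

```bash
cat > h.py <<'E'
from cell import bot
import numpy as np, cv2
from scipy.spatial.transform import Rotation as R
def grab(c,save=None):
    s=bot.state(); f=bot.grab_frame(c)
    if save: cv2.imwrite('pics/'+save,f['img'])
    if c=='wrist':
        T=np.eye(4); T[:3,:3]=R.from_rotvec(s['tool_rot']).as_matrix(); T[:3,3]=s['tcp_pos']
        f['world_from_camera']=T@np.array(f['T_tool_cam'])
    return f
def px2ray(f,uv):
    K=np.array(f['mtx']); d=(np.array(uv,float)-[K[0,2],K[1,2]])/K[0,0]
    u=d.copy()
    for _ in range(20): u=d/(1+f['k1']*(u@u))
    W=np.array(f['world_from_camera']); v=W[:3,:3]@[u[0],-u[1],-1]
    return W[:3,3],v/np.linalg.norm(v)
def at_z(f,uv,z):
    o,v=px2ray(f,uv); return o+v*(z-o[2])/v[2]
def tri(rays):
    A=np.zeros((3,3)); b=np.zeros(3)
    for o,v in rays: P=np.eye(3)-np.outer(v,v); A+=P; b+=P@o
    p=np.linalg.solve(A,b); return p,[np.linalg.norm(np.cross(p-o,v)) for o,v in rays]
def proj(f,p):
    W=np.array(f['world_from_camera']); c=W[:3,:3].T@(np.array(p)-W[:3,3])
    u=np.array([c[0],-c[1]])/-c[2]; u=u*(1+f['k1']*(u@u)); K=np.array(f['mtx'])
    return u*K[0,0]+[K[0,2],K[1,2]]
E
python3 - <<'E'
from h import *
s=bot.state(); M=R.from_rotvec(s['tool_rot']).as_matrix(); print(M.round(3))
f=grab('wrist'); print(np.array(f['T_tool_cam']).round(3),f['mtx'][0][0])
# turn so that tool x -> +-world x , tool y -> -z
for sx in (1,-1):
    T=np.column_stack([[sx,0,0],[0,0,-1],np.cross([sx,0,0],[0,0,-1])])
    print(sx,R.from_matrix(T@M.T).as_rotvec().round(3))
E
```

```text
[[ 0.253  0.    -0.967]
 [ 0.967  0.     0.253]
 [ 0.    -1.     0.   ]]
[[ 1.    -0.     0.001  0.001]
 [ 0.001  0.271 -0.963 -0.181]
 [-0.     0.963  0.271  0.068]
 [ 0.     0.     0.     1.   ]] 336.10705546767485
1 [-0.     0.    -1.315]
-1 [-0.    -0.     1.827]
```

Emit:
{"method": "jog_arm", "body": {
  "rows": [0,0,0.045,0,0,-0.14,0.02,-0.01,0.09,0,0,-0.28,0.05,-0.02,0.13,0,0,-0.42,0.08,-0.04,0.16,0,0,-0.56,0.12,-0.06,0.18,0,0,-0.7]
}}

```text
time: 1.65
tcp_pos: [0.2596, 0.4716, 0.3765]
tool_rot: [-1.515, -0.481, 0.476]
wrist_force: [0.8, 0.5, -0.1]
gripper_width: 0.0855
```

Emit:
{"method": "jog_arm", "body": {
  "rows": [0.04,-0.02,0,0,0,-0.12,0.08,-0.04,0,0,0,-0.24,0.12,-0.06,0,0,0,-0.36,0.16,-0.08,0,0,0,-0.48,0.2,-0.11,0,0,0,-0.615]
}}

```text
time: 2.15
tcp_pos: [0.4606, 0.3614, 0.3733]
tool_rot: [-1.571, 0.004, -0.003]
wrist_force: [0.2, 1.1, 0.2]
gripper_width: 0.0853
```

Emit:
{"method": "jog_arm", "body": {
  "rows": [0.02,0,0,0,0,0,0.02,0,0,0,0,0]
}}

```text
time: 2.35
tcp_pos: [0.4816, 0.3609, 0.3721]
tool_rot: [-1.572, 0.004, -0.001]
wrist_force: [-0.9, -0.1, 0.2]
gripper_width: 0.0854
```

```bash
python3 - <<'E'
from h import *
s=bot.state(); print(s['time'],s['tcp_pos'],s['tool_rot'],np.abs(s['qvel']).max(),s['wrist_force'])
f=grab('wrist','w1.png')
for n in ('pan_rack','strip_pin'):
    print(n,[( [round(float(v),3) for v in d['at']],round(d['score'],2)) for d in bot.find_in(n,'wrist')[:3]])
E
```

```text
2.35 [0.48155432 0.3608586  0.37208732] [-1.57182675e+00  4.02470082e-03 -1.21228643e-03] 0.05281674051782022 [-0.87949873 -0.07216946  0.24078238]
pan_rack [([0.512, 0.292, 0.153], 0.98)]
strip_pin []
```

View pics/w1.png

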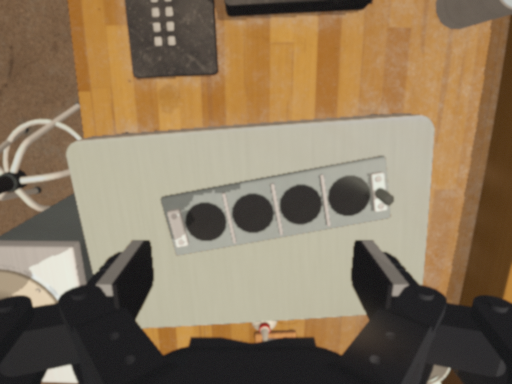

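The rack lies almost along world x, pin end at +x (wrist pixel 383,197). Its seats are at (206,221), (252,212), (301,204) and (350,196). I'll triangulate the discs from all three cameras.

```bash
cat >> h.py <<'E'
def blobs(img,box,th=60,amin=60):
    x0,y0,x1,y1=box; g=img[y0:y1,x0:x1].max(axis=2)
    n,_,st,ce=cv2.connectedComponentsWithStats((g<th).astype(np.uint8))
    return [(ce[i]+[x0,y0],int(st[i,4])) for i in range(1,n) if st[i,4]>amin]
E
python3 - <<'E'
from h import *
F={c:grab(c) for c in ('wrist','scene','side')}
B={'wrist':(165,165,400,250),'scene':(165,80,265,140),'side':(195,90,300,140)}
D={}
for c in F:
    D[c]=sorted(blobs(F[c]['img'],B[c],60,25),key=lambda b:b[0][0]); print(c,[(b[0].round(1).tolist(),b[1]) for b in D[c]])
if all(len(D[c])>=4 for c in D):
    P=[]
    for i in range(4):
        p,r=tri([px2ray(F[c],D[c][i][0]) for c in F]); P.append(p); print(p.round(4),np.round(r,4))
        print('  wrist at .150',at_z(F['wrist'],D['wrist'][i][0],.150).round(4))
E
```

```text
wrist [([207.3, 221.8], 1010), ([254.3, 213.8], 1048), ([301.9, 205.3], 1069), ([348.3, 200.7], 800), ([359.3, 245.9], 76)]
scene [([182.2, 85.1], 421), ([188.0, 95.5], 324)]
side [([215.9, 120.9], 88), ([223.0, 99.5], 892), ([234.8, 116.5], 85), ([253.9, 112.4], 81), ([271.6, 108.4], 75)]
```

```bash
cat > rack.py <<'E'
from h import *
F={c:grab(c) for c in ('wrist','scene','side')}
for c in ('scene','side'): F[c]['img']=cv2.imread(f'pics/{c}0.png')
B={'wrist':(165,165,378,243),'scene':(165,80,265,140),'side':(195,90,290,140)}
D={}
for c in F:
    for th in (75,90,105,120):
        b=[x for x in blobs(F[c]['img'],B[c],th,60)]
        b=sorted(b,key=lambda b:b[0][0]); print(c,th,[(x[0].round(1).tolist(),x[1]) for x in b])
        if len(b)==4: D[c]=b
P=[]
for i in range(4):
    p,r=tri([px2ray(F[c],D[c][i][0]) for c in D]); P.append(p); print(p.round(4),np.round(r,4))
    print('  at .150',[at_z(F[c],D[c][i][0],.150)[:2].round(4) for c in D])
print(np.diff(P,axis=0).round(4))
E
python3 rack.py
```

```text
wrist 75 [([207.4, 222.0], 1087), ([254.4, 213.8], 1124), ([302.0, 205.2], 1147), ([349.0, 198.8], 1009)]
wrist 90 [([207.4, 222.0], 1147), ([254.4, 213.8], 1175), ([302.1, 205.4], 1197), ([349.5, 197.8], 1133)]
wrist 105 [([207.3, 221.9], 1190), ([254.4, 213.7], 1218), ([301.9, 205.3], 1240), ([350.0, 197.2], 1234)]
wrist 120 [([177.7, 196.2], 65), ([207.1, 222.0], 1237), ([254.4, 213.9], 1264), ([302.0, 205.3], 1285), ([350.3, 196.9], 1295)]
scene 75 [([185.5, 89.7], 849), ([193.5, 118.2], 124), ([209.9, 109.9], 121), ([225.8, 101.6], 110), ([240.9, 93.6], 103)]
scene 90 [([185.7, 89.8], 919), ([193.6, 118.3], 132), ([210.0, 109.6], 136), ([225.7, 101.5], 126), ([240.8, 93.7], 113)]
scene 105 [([185.6, 90.0], 985), ([193.5, 118.3], 146), ([210.1, 109.6], 144), ([225.8, 101.4], 135), ([240.7, 93.8], 119)]
scene 120 [([185.7, 90.2], 1000), ([193.7, 118.2], 160), ([210.1, 109.7], 159), ([217.3, 116.8], 124), ([226.0, 101.5], 148), ([241.0, 93.8], 133)]
side 75 [([216.2, 120.8], 96), ([223.2, 99.5], 959), ([235.0, 116.7], 99), ([253.6, 112.2], 92), ([271.7, 108.4], 82)]
side 90 [([216.
[... 165 characters left out ...]
[235.1, 116.4], 119), ([242.8, 122.8], 180), ([253.7, 112.3], 112), ([271.7, 108.2], 102)]
side 120 [([216.4, 120.6], 131), ([222.7, 98.8], 1121), ([235.1, 116.4], 126), ([242.2, 123.0], 232), ([253.9, 112.2], 123), ([271.9, 108.2], 113)]Traceback (most recent call last):
  File "rack.py", line 13, in <module>
    p,r=tri([px2ray(F[c],D[c][i][0]) for c in D]); P.append(p); print(p.round(4),np.round(r,4))
        ~~~^^^^^^^^^^^^^^^^^^^^^^^^^^^^^^^^^^^^^^
  File "h.py", line 22, in tri
    p=np.linalg.solve(A,b); return p,[np.linalg.norm(np.cross(p-o,v)) for o,v in rays]
    r = gufunc(a, b, signature=signature)
    raise LinAlgError("Singular matrix")
numpy.linalg.LinAlgError: Singular matrix
```

```bash
python3 - <<'E'
from h import *
F={c:grab(c) for c in ('wrist','scene','side')}
D={'wrist':[(207.3,221.9),(254.4,213.7),(301.9,205.3),(350,197.2)],
'scene':[(193.5,118.3),(210.1,109.6),(225.8,101.4),(240.7,93.8)],'side':[(216.3,120.7),(235,116.4),(253.7,112.2),(271.7,108.3)]}
P=[]
for i in range(4):
    p,r=tri([px2ray(F[c],D[c][i]) for c in D]); P.append(p); print(p.round(4),np.round(r,4))
    print('  at .149',[at_z(F[c],D[c][i],.149)[:2].round(4).tolist() for c in D])
print(np.diff(P,axis=0).round(4))
E
```

```text
[0.4219 0.2696 0.1467] [0.0002 0.0009 0.0009]
  at .149 [[0.4221, 0.2703], [0.4202, 0.2675], [0.4212, 0.2631]]
[0.4823 0.2812 0.1468] [0.0009 0.0008 0.0007]
  at .149 [[0.483, 0.2817], [0.4807, 0.2792], [0.4803, 0.2748]]
[0.5432 0.2928 0.1468] [0.0008 0.001  0.0006]
  at .149 [[0.5436, 0.2931], [0.5411, 0.2909], [0.5414, 0.2863]]
[0.6041 0.3038 0.1468] [0.0011 0.0015 0.0008]
  at .149 [[0.6044, 0.3039], [0.6011, 0.3018], [0.602, 0.2969]]
[[ 0.0604  0.0117  0.0001]
 [ 0.0609  0.0116  0.0001]
 [ 0.0609  0.011  -0.0001]]
```

Emit:
{"method": "jog_arm", "body": {
  "rows": [0.01,-0.05,0.01,0,0,0,0.01,-0.1,0.02,0,0,0,0.01,-0.15,0.02,0,0,0,0.01,-0.2,0.02,0,0,0,0.01,-0.25,0.02,0,0,0]
}}

```text
time: 3.45
tcp_pos: [0.4886, 0.1132, 0.3938]
tool_rot: [-1.571, -0.001, -0.0]
wrist_force: [0.9, -0.2, 0.1]
gripper_width: 0.0857
```

Emit:
{"method": "jog_arm", "body": {
  "rows": [0.005,-0.05,-0.01,0,0,0,0.01,-0.1,-0.02,0,0,0,0.015,-0.15,-0.03,0,0,0,0.02,-0.2,-0.05,0,0,0,0.02,-0.24,-0.07,0,0,0]
}}

```text
time: 3.95
tcp_pos: [0.5092, -0.1251, 0.3244]
tool_rot: [-1.571, -0.001, -0.001]
wrist_force: [1.2, 0.2, 0.0]
gripper_width: 0.0858
```

Emit:
{"method": "jog_arm", "body": {
  "rows": [0,0,0,0,0,0,0,0,0,0,0,0]
}}

```text
time: 4.15
tcp_pos: [0.5089, -0.1235, 0.3244]
tool_rot: [-1.57, 0.002, -0.001]
wrist_force: [0.7, -0.2, -0.1]
gripper_width: 0.0852
```

```bash
python3 - <<'E'
from h import *
s=bot.state(); print(s['time'],s['tcp_pos'],s['tool_rot'],np.abs(s['qvel']).max())
f=grab('wrist','w2.png'); 
for n in ('pulley','bearing','nut','bolt','strip_pin'):
    print(n,[( [round(float(v),3) for v in d['at']],round(d['score'],2),proj(f,d['at']).round(0)) for d in bot.find_in(n,'wrist')[:3]])
E
```

```text
4.15 [ 0.5089421  -0.12346847  0.32438904] [-1.57010974e+00  2.00970052e-03 -7.64453580e-04] 0.04426287662454215
pulley [([0.442, -0.37, 0.024], 0.95, array([211., 293.])), ([0.429, -0.233, 0.024], 0.81, array([199., 214.])), ([0.534, -0.246, 0.037], 0.56, array([268., 225.]))]
bearing [([0.531, -0.197, 0.03], 0.88, array([266., 193.]))]
nut [([0.521, -0.071, 0.029], 0.48, array([260., 105.]))]
bolt [([0.529, -0.127, 0.054], 0.52, array([266., 148.])), ([0.52, -0.071, 0.027], 0.33, array([259., 105.]))]
strip_pin [([0.537, -0.283, 0.023], 0.57, array([269., 244.]))]
```

View pics/w2.png

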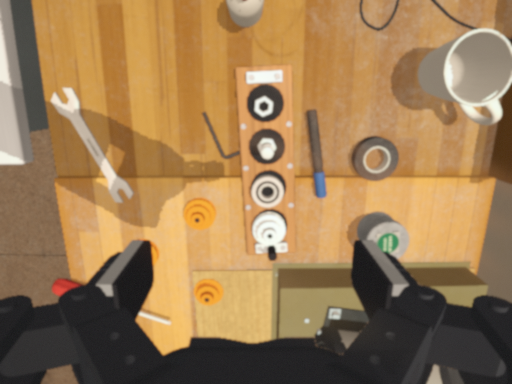

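Wrist view: nut at (265,103), bolt (267,148), bearing (268,190), pulley (269,228) and the pin (272,252) at the low end. An allen key lies to the left and a pen to the right. I'll zoom all three views to get matching points.

```bash
python3 - <<'E'
import cv2,numpy as np
w=cv2.imread('pics/w2.png')[60:262,230:305]; w=cv2.resize(w,None,fx=2.95,fy=2.95,interpolation=cv2.INTER_CUBIC)
a=cv2.imread('pics/scene0.png')[190:275,270:370]; a=cv2.resize(a,None,fx=3.5,fy=3.5,interpolation=cv2.INTER_CUBIC)
b=cv2.imread('pics/side0.png')[200:285,265:355]; b=cv2.resize(b,None,fx=3.5,fy=3.5,interpolation=cv2.INTER_CUBIC)
C=np.zeros((598,580,3),np.uint8); C[:w.shape[0],:w.shape[1]]=w; C[:a.shape[0],225:225+a.shape[1]]=a; C[300:300+b.shape[0],225:225+b.shape[1]]=b
cv2.imwrite('pics/c1.png',C)
E
```

```text
(no output)
```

View pics/c1.png

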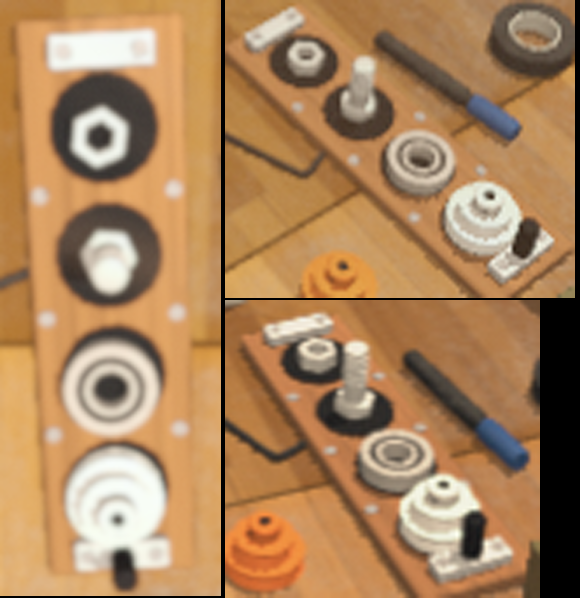

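```bash
python3 - <<'E'
from h import *
F={c:grab(c) for c in ('wrist','scene','side')}
def W(x,y):return (230-.5+(x+.5)/2.95+0,60-.5+(y+.5)/2.95)
def S(x,y):return (270-.5+(x-225+.5)/3.5,190-.5+(y+.5)/3.5)
def D(x,y):return (265-.5+(x-225+.5)/3.5,200-.5+(y-300+.5)/3.5)
pts=dict(nut=((99,137),(304,57),(318,351)),bolt=((108,279),(364,63),(355,346)),bearing=((110,387),(421,157),(397,455)),pulley=((118,519),(489,197),(443,484)),pin=((123,582),(528,222),(475,517)))
for n,(a,b,c) in pts.items():
    r=[px2ray(F['wrist'],W(*a)),px2ray(F['scene'],S(*b)),px2ray(F['side'],D(*c))]
    p,e=tri(r); print(n,p.round(4),np.round(e,4),'wrist@z',at_z(F['wrist'],W(*a),p[2])[:2].round(4))
    print('   pairs',[tri([r[i],r[j]])[0].round(4).tolist() for i,j in((0,1),(0,2))])
# strip discs in wrist
for th in (50,60): print([(b[0].round(1).tolist(),b[1]) for b in blobs(F['wrist']['img'],(240,75,292,262),th,40)])
E
```

```text
nut [ 0.5255 -0.0706  0.0217] [0.0013 0.0017 0.0007] wrist@z [ 0.5265 -0.0714]
   pairs [[0.5254, -0.0705, 0.0206], [0.5261, -0.0712, 0.0226]]
bolt [ 0.5282 -0.1306  0.0678] [0.0018 0.0011 0.0011] wrist@z [ 0.5297 -0.1316]
   pairs [[0.5286, -0.1306, 0.0685], [0.5284, -0.1311, 0.0676]]
bearing [ 0.5327 -0.1944  0.0237] [0.0009 0.0009 0.0008] wrist@z [ 0.5333 -0.195 ]
   pairs [[0.5328, -0.1943, 0.0248], [0.5327, -0.1949, 0.0234]]
pulley [ 0.5351 -0.2559  0.0477] [0.0023 0.0013 0.0012] wrist@z [ 0.5372 -0.257 ]
   pairs [[0.5359, -0.2563, 0.0466], [0.5356, -0.256, 0.0484]]
pin [ 0.5391 -0.2888  0.0507] [0.0017 0.0023 0.0016] wrist@z [ 0.5401 -0.2904]
   pairs [[0.5388, -0.288, 0.0533], [0.5393, -0.2904, 0.05]]
[]
[]
```

```bash
python3 - <<'E'
from h import *
F={c:grab(c) for c in ('wrist','scene','side')}
print('plinth corner',tri([px2ray(F['wrist'],(276,266)),px2ray(F['scene'],(380,263)),px2ray(F['side'],(362,272))]))
for c,uv in (('wrist',(276,266)),('wrist',(485,290)),('scene',(414,258)),('side',(393,245))):
    print(c,uv,[at_z(F[c],uv,z).round(3).tolist() for z in (0,.06,.12,.16)])
E
```

```text
plinth corner (array([ 0.56599766, -0.32590352,  0.03834457]), [np.float64(0.021010441871057838), np.float64(0.008882013787587423), np.float64(0.013342788340979565)])
wrist (276, 266) [[0.551, -0.334, 0.0], [0.546, -0.301, 0.06], [0.541, -0.267, 0.12], [0.538, -0.245, 0.16]]
wrist (485, 290) [[0.923, -0.385, 0.0], [0.874, -0.346, 0.06], [0.825, -0.306, 0.12], [0.792, -0.28, 0.16]]
scene (414, 258) [[0.678, -0.358, 0.0], [0.631, -0.373, 0.06], [0.584, -0.389, 0.12], [0.552, -0.399, 0.16]]
side (393, 245) [[0.718, -0.232, 0.0], [0.67, -0.291, 0.06], [0.622, -0.351, 0.12], [0.59, -0.39, 0.16]]
```

Heights agree with the text: strip seats ≈ 0.013 and rack seats ≈ 0.147. First I go for the pulley.

Emit:
{"method": "jog_arm", "body": {
  "rows": [0.006,-0.03,-0.035,0,0,0.013,0.012,-0.06,-0.075,0,0,0.026,0.018,-0.09,-0.115,0,0,0.039,0.024,-0.12,-0.15,0,0,0.052,0.027,-0.133,-0.19,0,0,0.052],
  "hand": 0.7
}}

```text
time: 5.25
tcp_pos: [0.5364, -0.2584, 0.1332]
tool_rot: [-1.572, -0.04, 0.039]
wrist_force: [1.6, -0.4, -0.6]
gripper_width: 0.0726
```

Emit:
{"method": "jog_arm", "body": {
  "rows": [0,0,-0.03,0,0,0,0,0,-0.05,0,0,0,0,0,-0.06,0,0,0,0,0,-0.06,0,0,0]
}}

```text
time: 5.65
tcp_pos: [0.5358, -0.2556, 0.0738]
tool_rot: [-1.569, -0.04, 0.042]
wrist_force: [0.1, 1.0, -0.4]
gripper_width: 0.0727
```

```bash
python3 - <<'E'
from h import *
s=bot.state(); print(s['time'],s['tcp_pos'],s['tool_rot'],s['wrist_force'],s['gripper_width'])
f=grab('wrist','w3.png'); print(proj(f,[.5362,-.2565,.048]),proj(f,[.5362,-.2565,.013]))
g=grab('side','s3.png')
C=np.hstack([cv2.resize(f['img'],(480,360)),cv2.resize(g['img'][200:300,255:365],(320,360))]);cv2.imwrite('pics/c3.png',C)
E
```

```text
5.65 [ 0.53581023 -0.25560557  0.07379606] [-1.5691783  -0.03966868  0.04207515] [ 0.1065177   1.0402395  -0.40886699] 0.0727110500132553
[250.4620056  205.00194965] [250.76066598 189.89421677]
```

View pics/c3.png

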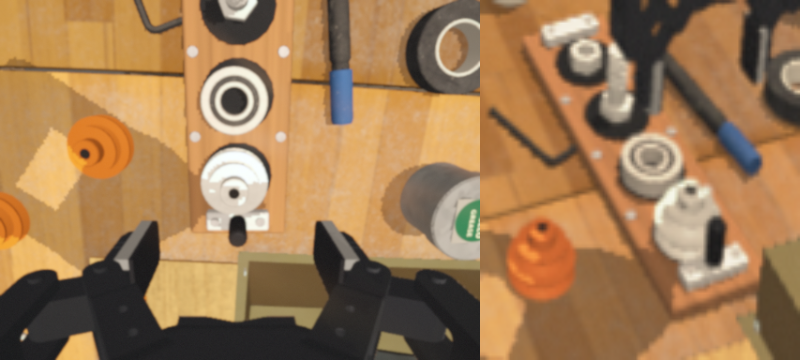

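The hub hole is at (250,206) in full-frame pixels and was predicted at (250,205), so the estimate holds. I descend and grip.

Emit:
{"method": "jog_arm", "body": {
  "rows": [0,0,-0.03,0,0,0,0,0,-0.05,0,0,0,0,-0.001,-0.06,0,0,0,0,-0.001,-0.06,0,0,0]
}}

```text
time: 6.15
tcp_pos: [0.5362, -0.257, 0.0146]
tool_rot: [-1.57, -0.041, 0.041]
wrist_force: [-0.2, 0.1, 0.8]
gripper_width: 0.0728
```

Emit:
{"method": "jog_arm", "body": {
  "rows": [0,0,0,0,0,0,0,0,0,0,0,0,0,0,0,0,0,0,0,0,0,0,0,0,0,0,0,0,0,0],
  "hand": -1
}}

```text
time: 6.65
tcp_pos: [0.5362, -0.2569, 0.015]
tool_rot: [-1.571, -0.041, 0.041]
wrist_force: [-0.1, 0.2, 0.1]
gripper_width: 0.0008
```

Emit:
{"method": "jog_arm", "body": {
  "rows": [0,0,0,0,0,0,0,0,0.02,0,0,0,0,0,0.05,0,0,0,0,0,0.08,0,0,0]
}}

```text
time: 7.05
tcp_pos: [0.5359, -0.2568, 0.0954]
tool_rot: [-1.57, -0.04, 0.041]
wrist_force: [-0.8, 0.0, -0.1]
gripper_width: 0.0005
```

The gripper shut to about 0, so the grasp failed. I'll look at what happened.

```bash
python3 - <<'E'
from h import *
f=grab('wrist'); g=grab('side'); h=grab('scene')
C=np.hstack([cv2.resize(f['img'],(480,360)),cv2.resize(g['img'][200:300,255:365],(320,360))]);cv2.imwrite('pics/c4.png',C)
E
```

```text
(no output)
```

View pics/c4.png

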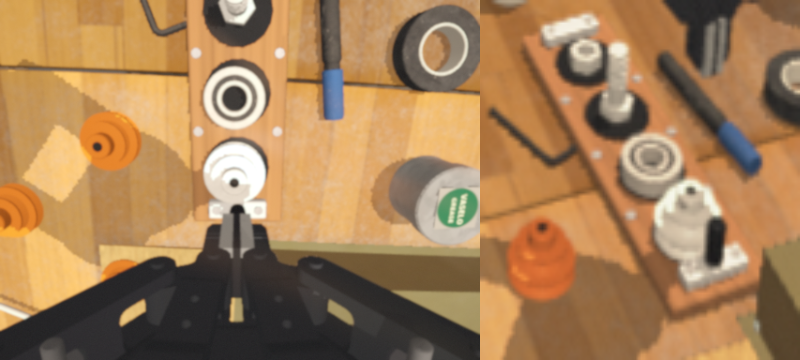

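```bash
python3 - <<'E'
from h import *
s=bot.state(); p=s['tcp_pos']; M=R.from_rotvec(s['tool_rot']).as_matrix(); print(p)
for c in ('wrist','scene','side'):
    f=grab(c); print(c,proj(f,p).round(1), 'grasp pt',proj(f,p-.019*M[:,1]).round(1))
    for q in ((.5362,-.2565,.048),): print('  hub',proj(f,q).round(1))
    if c!='wrist': cv2.imwrite('pics/x.png',0) if 0 else None; I=f['img']
    if c=='scene': A=cv2.resize(I[150:290,240:400],(400,350),interpolation=cv2.INTER_CUBIC)
    if c=='side': B=cv2.resize(I[140:290,240:400],(400,375),interpolation=cv2.INTER_CUBIC)[:350]
cv2.imwrite('pics/c5.png',np.hstack([A,B]))
E
```

```text
[ 0.53686535 -0.25740628  0.09638355]
wrist [249.6 218. ] grasp pt [249.3 231.2]
  hub [249. 192.]
scene [350.3 233. ] grasp pt [351.8 227.7]
  hub [346.  245.4]
side [330.4 234.7] grasp pt [331.1 227.4]
  hub [328.  252.3]
```

View pics/c5.png

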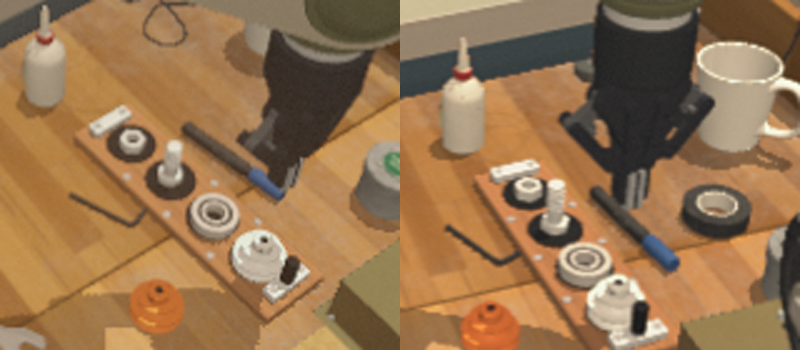

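```bash
python3 - <<'E'
from h import *
F={c:grab(c) for c in ('wrist','scene','side')}
r=[px2ray(F['wrist'],(252,222)),px2ray(F['scene'],(356,225)),px2ray(F['side'],(332.8,222))]
print(tri(r),tri(r[1:]),tri(r[:2]))
f=F['wrist']; g=grab('wrist')['img']; 
cv2.imwrite('pics/c6.png',np.hstack([cv2.resize(g[190:270,200:300],(400,320)),cv2.resize(F['side']['img'][195:275,285:385],(400,320))]))
E
```

```text
(array([ 0.54148264, -0.25356699,  0.12177329]), [np.float64(0.007339030032493964), np.float64(0.007555270179980627), np.float64(0.0027754290484759145)]) (array([ 0.53416631, -0.2671485 ,  0.13683052]), [np.float64(0.00018814879048587445), np.float64(0.00018814879048579278)]) (array([ 0.54196794, -0.25449899,  0.1173256 ]), [np.float64(0.00707833785462412), np.float64(0.00707833785462427)])
```

View pics/c6.png

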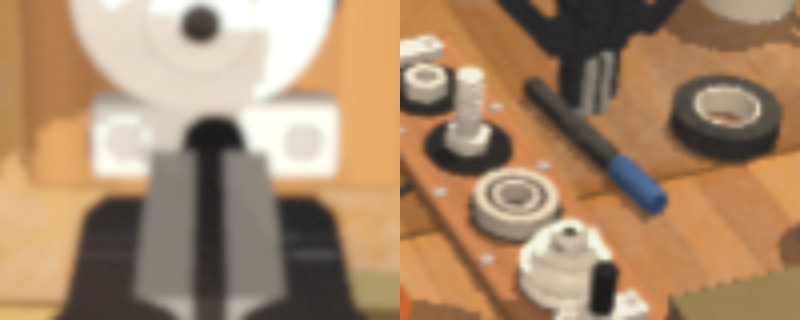

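The pulley is undisturbed. Triangulating the shut fingertips puts them about 40 mm above the reported TCP, not at it, and the wrist view agrees once the pad's near edge is allowed for. The fingers were therefore above the hub. I'll find the true tip height by feeling gently with open fingers on the strip's wood, straddling the pulley.

Emit:
{"method": "jog_arm", "body": {
  "rows": [0,0,0,0,0,0,0,0,0,0,0,0,0,0,-0.03,0,0,0,0,0,-0.06,0,0,0,0,0,-0.08,0,0,0],
  "hand": 0.7
}}

```text
time: 8.05
tcp_pos: [0.5355, -0.2564, 0.0128]
tool_rot: [-1.569, -0.04, 0.042]
wrist_force: [-0.1, 0.3, 0.7]
gripper_width: 0.0718
```

Emit:
{"method": "jog_arm", "body": {
  "rows": [0,0,-0.01,0,0,0,0,0,-0.017,0,0,0,0,0,-0.023,0,0,0,0,0,-0.028,0,0,0,0,0,-0.03,0,0,0]
}}

```text
time: 8.55
tcp_pos: [0.5362, -0.257, -0.0153]
tool_rot: [-1.571, -0.041, 0.041]
wrist_force: [0.4, -0.6, 0.6]
gripper_width: 0.0724
```

```bash
python3 - <<'E'
from h import *
s=bot.state(); print(s['time'],s['tcp_pos'],s['wrist_force'],s['gripper_width'])
g=grab('side'); h=grab('scene'); w=grab('wrist')
cv2.imwrite('pics/c7.png',np.hstack([cv2.resize(g['img'][190:290,270:370],(400,400),interpolation=cv2.INTER_CUBIC),cv2.resize(h['img'][190:290,300:400],(400,400),interpolation=cv2.INTER_CUBIC)]))
E
```

```text
8.55 [ 0.53623731 -0.25699143 -0.01530439] [ 0.37523705 -0.64603968  0.59877153] 0.07242794325588787
```

View pics/c7.png

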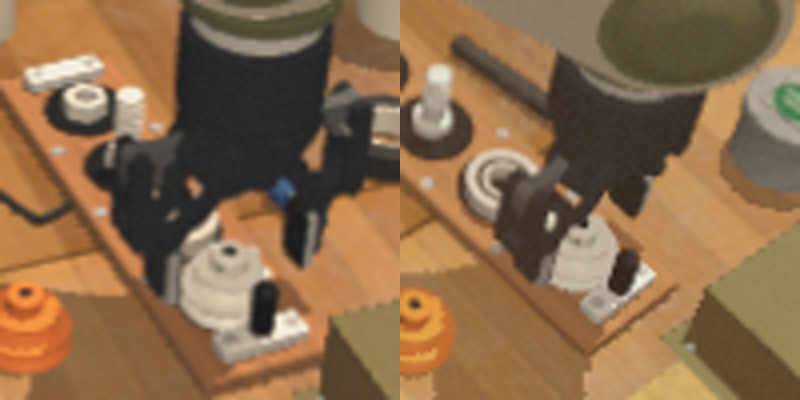

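The fingers straddle the pulley (side crop: tips at 170,300 and 300,262) and the body is clear of the hub. I continue down with force checks.

Emit:
{"method": "jog_arm", "body": {
  "rows": [0,0,-0.003,0,0,0,0,0,-0.006,0,0,0,0,0,-0.008,0,0,0,0,0,-0.01,0,0,0,0,0,-0.01,0,0,0]
}}

```text
time: 9.2
tcp_pos: [0.536, -0.2568, -0.0257]
tool_rot: [-1.57, -0.04, 0.041]
wrist_force: [-0.2, -0.3, -0.2]
gripper_width: 0.0725
```

Emit:
{"method": "jog_arm", "body": {
  "rows": [0,0,-0.001,0,0,0,0,0,-0.002,0,0,0,0,0,-0.003,0,0,0,0,0,-0.004,0,0,0,0,0,-0.004,0,0,0]
}}

```text
time: 9.7
tcp_pos: [0.5361, -0.2568, -0.0295]
tool_rot: [-1.57, -0.041, 0.041]
wrist_force: [0.2, -0.8, 0.0]
gripper_width: 0.0727
```

Emit:
{"method": "jog_arm", "body": {
  "rows": [0,0,0.001,0,0,0,0,0,0.001,0,0,0,0,0,0.001,0,0,0,0,0,0.001,0,0,0,0,0,0.001,0,0,0],
  "hand": -1
}}

```text
time: 10.2
tcp_pos: [0.5368, -0.257, -0.0271]
tool_rot: [-1.571, -0.042, 0.039]
wrist_force: [-0.0, 2.3, 7.9]
gripper_width: 0.0477
```

Emit:
{"method": "jog_arm", "body": {
  "rows": [0,0,0,0,0,0,0,0,0.005,0,0,0,0,0,0.01,0,0,0]
}}

```text
time: 10.5
tcp_pos: [0.536, -0.2569, -0.0181]
tool_rot: [-1.57, -0.041, 0.041]
wrist_force: [0.3, -1.2, 0.2]
gripper_width: 0.0443
```

```bash
python3 - <<'E'
from h import *
s=bot.state(); print(s['time'],s['tcp_pos'],s['wrist_force'],s['ft_torque'],s['gripper_width'])
g=grab('side'); h=grab('scene'); print(bot.state()['gripper_width'])
cv2.imwrite('pics/c8.png',np.hstack([cv2.resize(g['img'][190:290,270:370],(400,400),interpolation=cv2.INTER_CUBIC),cv2.resize(h['img'][190:290,300:400],(400,400),interpolation=cv2.INTER_CUBIC)]))
E
```

```text
10.5 [ 0.53603297 -0.25686604 -0.01808263] [ 0.29235533 -1.1500463   0.24605921] [ 0.00678125 -0.00816442 -0.01595481] 0.04434078732704291
0.04478216347123868
```

View pics/c8.png

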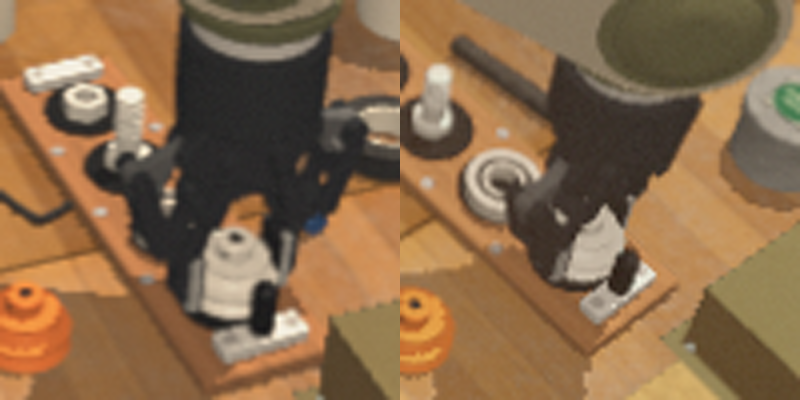

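The pulley has left its seat: the hub rose from (227,246) to (235,236) in the side crop, and it stands upright. I triangulate the hub to get the hanging height.

```bash
python3 - <<'E'
from h import *
F={c:grab(c) for c in ('scene','side')}
for a,b in (((351,243.5),(328.6,248.8)),):
    print(tri([px2ray(F['scene'],a),px2ray(F['side'],b)]))
# reference: initial
print(tri([px2ray(F['scene'],(345,246.1)),px2ray(F['side'],(327.1,252.4))]))
E
```

```text
(array([ 0.53094173, -0.27002092,  0.0722537 ]), [np.float64(0.002379439817667665), np.float64(0.0023794398176675583)])
(array([ 0.53365297, -0.25624968,  0.04783039]), [np.float64(0.0005717768586541246), np.float64(0.0005717768586540466)])
```

Emit:
{"method": "jog_arm", "body": {
  "rows": [0,0,0.03,0,0,0,0,0,0.07,0,0,-0.05,0,0,0.115,0,0,-0.15,0,0.02,0.16,0,0,-0.28,0,0.06,0.2,0,0,-0.42]
}}

```text
time: 11.2
tcp_pos: [0.5363, -0.2025, 0.1792]
tool_rot: [-1.552, 0.293, -0.297]
wrist_force: [1.0, 0.1, -0.6]
gripper_width: 0.0443
```

Emit:
{"method": "jog_arm", "body": {
  "rows": [-0.01,0.045,0.01,0,0,-0.11,-0.02,0.09,0.02,0,0,-0.22,-0.03,0.135,0.02,0,0,-0.33,-0.045,0.18,0.02,0,0,-0.44,-0.06,0.225,0.02,0,0,-0.55]
}}

```text
time: 11.7
tcp_pos: [0.4752, 0.0251, 0.1968]
tool_rot: [-1.448, 0.72, -0.72]
wrist_force: [1.2, 0.2, -0.7]
gripper_width: 0.0445
```

Emit:
{"method": "jog_arm", "body": {
  "rows": [-0.01,0.045,0,0,0,-0.11,-0.02,0.09,0,0,0,-0.22,-0.03,0.135,0,0,0,-0.33,-0.045,0.18,0,0,0,-0.44,-0.054,0.22,0,0,0,-0.466]
}}

```text
time: 12.2
tcp_pos: [0.4208, 0.2454, 0.1969]
tool_rot: [-1.291, 1.073, -1.072]
wrist_force: [-0.5, -0.8, -0.0]
gripper_width: 0.0444
```

Emit:
{"method": "jog_arm", "body": {
  "rows": [0,0.024,0,0,0,0,0,0.024,0,0,0,0,0,0.024,0,0,0,0]
}}

```text
time: 12.5
tcp_pos: [0.4219, 0.2675, 0.1966]
tool_rot: [-1.293, 1.07, -1.07]
wrist_force: [0.5, -1.0, -1.6]
gripper_width: 0.0445
```

```bash
python3 - <<'E'
from h import *
s=bot.state(); print(s['time'],s['tcp_pos'],s['tool_rot'],s['gripper_width'],s['joints'].round(2))
M=R.from_rotvec(s['tool_rot']).as_matrix();print('yaw',np.arctan2(M[1,0],M[0,0]))
w=grab('wrist'); g=grab('side')
D=[(0.4222,.2700),(.4827,.2815),(.5434,.293),(.6041,.3039)]
for d in D: print(proj(w,[*d,.1467]).round(1))
cv2.imwrite('pics/c9.png',np.hstack([cv2.resize(w['img'],(480,360)),cv2.resize(g['img'][55:155,185:274],(320,360))]))
E
```

```text
12.5 [0.42187443 0.26748557 0.19661383] [-1.29312316  1.07001307 -1.06962187] 0.04454023702906369 [ 0.33  0.29  1.43 -0.    1.43  1.71]
yaw -1.3829078033206
[249.4 192.6]
[249.2 104.4]
[249.1   3.7]
[ 250.  -107.8]
```

View pics/c9.png

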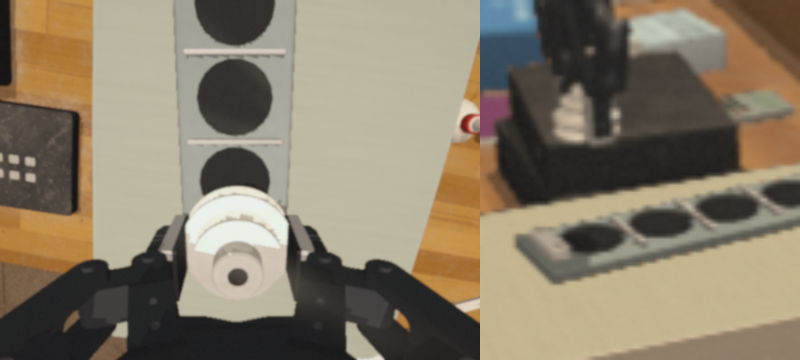

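The pulley is held centred (hub at 236,276) and upright above the rack. The visible seats match the predicted positions within 3 px. I lower it with force checks.

Emit:
{"method": "jog_arm", "body": {
  "rows": [0,0.001,-0.03,0,0,0,0,0.001,-0.055,0,0,0,0,0.001,-0.07,0,0,0,0,0.001,-0.08,0,0,0,0,0.001,-0.08,0,0,0]
}}

```text
time: 13.1
tcp_pos: [0.4219, 0.2676, 0.1162]
tool_rot: [-1.293, 1.073, -1.071]
wrist_force: [-0.6, -0.3, 0.6]
gripper_width: 0.0441
```

Emit:
{"method": "jog_arm", "body": {
  "rows": [0,0,-0.002,0,0,0,0,0,-0.004,0,0,0,0,0,-0.006,0,0,0,0,0,-0.007,0,0,0,0,0,-0.007,0,0,0]
}}

```text
time: 13.6
tcp_pos: [0.4221, 0.2685, 0.11]
tool_rot: [-1.292, 1.07, -1.071]
wrist_force: [-0.2, 0.1, -1.1]
gripper_width: 0.0442
```

Emit:
{"method": "jog_arm", "body": {
  "rows": [0,0,-0.001,0,0,0,0,0,-0.001,0,0,0,0,0,-0.002,0,0,0,0,0,-0.002,0,0,0]
}}

```text
time: 14.0
tcp_pos: [0.4223, 0.2686, 0.1093]
tool_rot: [-1.291, 1.069, -1.071]
wrist_force: [-4.0, -1.5, 12.5]
gripper_width: 0.0442
```

Contact shows as 12.5 N up. I release and lift.

Emit:
{"method": "jog_arm", "body": {
  "rows": [0,0,0.001,0,0,0,0,0,0.001,0,0,0,0,0,0.001,0,0,0,0,0,0.005,0,0,0,0,0,0.02,0,0,0],
  "hand": 0.7
}}

```text
time: 14.5
tcp_pos: [0.4214, 0.2682, 0.1273]
tool_rot: [-1.294, 1.072, -1.07]
wrist_force: [-0.0, 0.4, 0.7]
gripper_width: 0.0728
```

Emit:
{"method": "jog_arm", "body": {
  "rows": [0,0,0.04,0,0,0,0,0,0.08,0,0,0,0.005,-0.03,0.08,0,0,0.1,0.015,-0.07,0.08,0,0,0.24,0.025,-0.115,0.08,0,0,0.38]
}}

```text
time: 15.0
tcp_pos: [0.4463, 0.1577, 0.2084]
tool_rot: [-1.422, 0.789, -0.79]
wrist_force: [0.7, 0.4, 0.1]
gripper_width: 0.0721
```

```bash
python3 - <<'E'
from h import *
s=bot.state(); print(s['time'],s['tcp_pos'],s['tool_rot'],s['gripper_width'])
F={c:grab(c) for c in ('scene','side')}
for c in F: print([([round(float(v),3) for v in d['at']],round(d['score'],2)) for d in bot.find_in('pulley',c)])
cv2.imwrite('pics/c10.png',np.hstack([cv2.resize(F['side']['img'][85:150,195:305],(400,300),interpolation=cv2.INTER_CUBIC),cv2.resize(F['scene']['img'][75:140,165:275],(400,300),interpolation=cv2.INTER_CUBIC)]))
for c in F: print(c,proj(F[c],[.4222,.27,.147]),proj(F[c],[.4222,.27,.182]))
E
```

```text
15.0 [0.44627776 0.15771307 0.20844965] [-1.42228633  0.78872689 -0.78973713] 0.07205060506166706
[([0.425, -0.381, 0.025], 0.92), ([0.416, -0.241, 0.019], 0.77), ([0.32, -0.316, 0.024], 0.72), ([0.524, -0.141, 0.015], 0.7), ([0.419, 0.256, 0.162], 0.49)]
[([0.42, -0.247, 0.015], 0.91), ([0.325, -0.323, 0.014], 0.91), ([0.433, -0.383, 0.024], 0.77), ([0.418, 0.258, 0.161], 0.49)]
scene [193.80605146 118.24220204] [192.20377612 107.80909497]
side [216.12805388 120.36386598] [215.3906048  109.05600923]
```

View pics/c10.png

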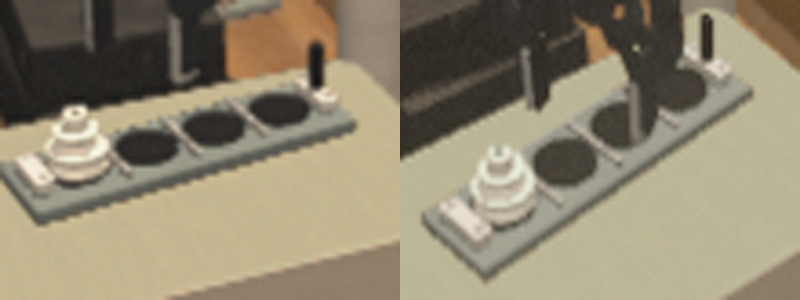

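The pulley stands upright on the far-from-pin seat. Its hub is at side (215.6,109.3) against a predicted (215.4,109.1), so it is within about 2 mm. Next is the bearing.

Emit:
{"method": "jog_arm", "body": {
  "rows": [0.01,-0.045,0,0,0,0.13,0.02,-0.09,0,0,0,0.26,0.03,-0.135,0,0,0,0.4,0.045,-0.18,0,0,0,0.54,0.055,-0.225,-0.01,0,0,0.68]
}}

```text
time: 15.7
tcp_pos: [0.5006, -0.0585, 0.2005]
tool_rot: [-1.553, 0.278, -0.282]
wrist_force: [0.6, -0.4, 0.3]
gripper_width: 0.0725
```

Emit:
{"method": "jog_arm", "body": {
  "rows": [0.01,-0.045,-0.01,0,0,0.13,0.02,-0.09,-0.03,0,0,0.26,0.031,-0.125,-0.06,0,0,0.375,0.031,-0.125,-0.1,0,0,0.375,0.031,-0.125,-0.135,0,0,0.375]
}}

```text
time: 16.2
tcp_pos: [0.5308, -0.1825, 0.0627]
tool_rot: [-1.57, -0.008, 0.009]
wrist_force: [0.3, -0.4, -0.3]
gripper_width: 0.073
```

Emit:
{"method": "jog_arm", "body": {
  "rows": [0,0,0,0,0,0,0,0,0,0,0,0]
}}

```text
time: 16.4
tcp_pos: [0.5312, -0.1822, 0.0655]
tool_rot: [-1.571, -0.01, 0.01]
wrist_force: [-0.2, 0.7, 0.4]
gripper_width: 0.0727
```

```bash
python3 - <<'E'
from h import *
s=bot.state(); print(s['time'],s['tcp_pos'],s['gripper_width'])
M=R.from_rotvec(s['tool_rot']).as_matrix();print('yaw',np.arctan2(M[1,0],M[0,0]))
w=grab('wrist','w10.png')
for n in ('bearing','bolt','nut'):
  print(n,[(proj(w,d['at']).round(1),np.round(d['at'],4),round(d['score'],2)) for d in bot.find_in(n,'wrist')[:2]])
print(proj(w,[.533,-.1947,.027]))
g=cv2.cvtColor(w['img'],cv2.COLOR_BGR2GRAY)
p=proj(w,[.533,-.1947,.027]).astype(int)
sub=g[p[1]-40:p[1]+40,p[0]-45:p[0]+45]
c=cv2.HoughCircles(cv2.resize(sub,None,fx=3,fy=3),cv2.HOUGH_GRADIENT,1,60,param1=100,param2=25,minRadius=20,maxRadius=120)
if c is not None: print((c[0,:5]/3+[p[0]-45,p[1]-40,0]).round(1))
E
```

```text
16.4 [ 0.53122672 -0.18220662  0.06546013] 0.07268638907645922
yaw 0.012813604896549544
bearing [(array([248.7, 221. ]), array([ 0.5305, -0.1996,  0.0261]), 0.96), (array([254.4, 315.9]), array([ 0.5357, -0.2811,  0.0218]), 0.19)]
bolt [(array([252.2, 120.4]), array([ 0.532 , -0.1267,  0.0687]), 0.93)]
nut [(array([239.7,  25.2]), array([ 0.5238, -0.0733,  0.0269]), 0.86)]
[252.37629006 214.94878409]
[[255.2 204.8  35.8]
 [249.8 224.2  25.7]]
```

Emit:
{"method": "jog_arm", "body": {
  "rows": [0.002,-0.013,-0.02,0,0,0.04,0.002,-0.013,-0.05,0,0,0.04,0.002,-0.013,-0.075,0,0,0.04,0.002,-0.013,-0.088,0,0,0.04,0.002,-0.013,-0.09,0,0,0.04]
}}

```text
time: 17.1
tcp_pos: [0.5323, -0.1958, -0.0258]
tool_rot: [-1.57, -0.04, 0.042]
wrist_force: [0.6, 0.7, 0.9]
gripper_width: 0.0723
```

Emit:
{"method": "jog_arm", "body": {
  "rows": [0,0,0,0,0,0,0,0,0,0,0,0,0,0,0,0,0,0,0,0,0,0,0,0,0,0,0,0,0,0],
  "hand": -1
}}

```text
time: 17.6
tcp_pos: [0.5333, -0.1964, -0.0235]
tool_rot: [-1.572, -0.043, 0.039]
wrist_force: [-1.1, 1.3, 6.0]
gripper_width: 0.0444
```

Emit:
{"method": "jog_arm", "body": {
  "rows": [0,0,0.002,0,0,0,0,0,0.01,0,0,0,0,0,0.04,0,0,0]
}}

```text
time: 17.9
tcp_pos: [0.5312, -0.1953, 0.0137]
tool_rot: [-1.568, -0.038, 0.044]
wrist_force: [0.7, -0.7, -0.8]
gripper_width: 0.0447
```

Emit:
{"method": "jog_arm", "body": {
  "rows": [0,0,0.045,0,0,-0.07,0,0,0.09,0,0,-0.2,0,0.02,0.13,0,0,-0.34,-0.005,0.06,0.155,0,0,-0.48,-0.01,0.105,0.165,0,0,-0.62]
}}

```text
time: 18.4
tcp_pos: [0.5231, -0.0909, 0.1832]
tool_rot: [-1.524, 0.446, -0.455]
wrist_force: [1.1, 0.9, -0.8]
gripper_width: 0.0444
```

Emit:
{"method": "jog_arm", "body": {
  "rows": [-0.005,0.045,0,0,0,-0.14,-0.01,0.09,0,0,0,-0.28,-0.015,0.135,0,0,0,-0.42,-0.02,0.18,0,0,0,-0.56,-0.025,0.225,0,0,0,-0.7]
}}

```text
time: 18.9
tcp_pos: [0.4978, 0.1302, 0.1806]
tool_rot: [-1.342, 0.972, -0.974]
wrist_force: [-0.2, 0.1, -1.5]
gripper_width: 0.0445
```

Emit:
{"method": "jog_arm", "body": {
  "rows": [-0.005,0.045,0,0,0,-0.05,-0.01,0.09,0,0,0,-0.11,-0.014,0.13,0,0,0,-0.117,-0.014,0.147,0,0,0,-0.117,-0.014,0.147,0,0,0,-0.117]
}}

```text
time: 19.4
tcp_pos: [0.4837, 0.2775, 0.1802]
tool_rot: [-1.3, 1.054, -1.054]
wrist_force: [0.3, -1.0, -1.1]
gripper_width: 0.0446
```

```bash
cat > st.py <<'E'
from h import *
s=bot.state(); M=R.from_rotvec(s['tool_rot']).as_matrix()
print(s['time'],s['tcp_pos'].round(4),'yaw',np.arctan2(M[1,0],M[0,0]).round(4),s['gripper_width'].round(4),s['joints'].round(2))
E
python3 st.py
```

```text
Traceback (most recent call last):
  File "st.py", line 3, in <module>
    print(s['time'],s['tcp_pos'].round(4),'yaw',np.arctan2(M[1,0],M[0,0]).round(4),s['gripper_width'].round(4),s['joints'].round(2))
                                                                                   ^^^^^^^^^^^^^^^^^^^^^^^^
AttributeError: 'float' object has no attribute 'round'
```

Emit:
{"method": "jog_arm", "body": {
  "rows": [-0.001,0.004,-0.02,0,0,-0.025,-0.001,0.004,-0.045,0,0,-0.025,-0.001,0.004,-0.06,0,0,-0.025,-0.001,0.004,-0.067,0,0,-0.025,-0.001,0.004,-0.067,0,0,-0.025]
}}

```text
time: 19.9
tcp_pos: [0.4833, 0.2786, 0.1125]
tool_rot: [-1.29, 1.077, -1.076]
wrist_force: [0.2, 0.6, 0.3]
gripper_width: 0.0446
```

Emit:
{"method": "jog_arm", "body": {
  "rows": [0,0,-0.001,0,0,0,0,0,-0.002,0,0,0,0,0,-0.003,0,0,0,0,0,-0.003,0,0,0]
}}

```text
time: 20.3
tcp_pos: [0.4837, 0.2795, 0.1105]
tool_rot: [-1.288, 1.074, -1.076]
wrist_force: [-1.9, -1.9, 4.1]
gripper_width: 0.0445
```

Emit:
{"method": "jog_arm", "body": {
  "rows": [0,0.001,0,0,0,0,0,0.001,0,0,0,0,0,0.001,0.001,0,0,0,0,0.001,0.005,0,0,0,0,0.001,0.02,0,0,0],
  "hand": 0.7
}}

```text
time: 20.8
tcp_pos: [0.4827, 0.2802, 0.1289]
tool_rot: [-1.292, 1.077, -1.075]
wrist_force: [0.1, -0.1, 0.1]
gripper_width: 0.0723
```

Emit:
{"method": "jog_arm", "body": {
  "rows": [0,0,0.04,0,0,0,0,-0.01,0.075,0,0,0.1,0.005,-0.05,0.075,0,0,0.24,0.01,-0.095,0.075,0,0,0.38,0.015,-0.14,0.075,0,0,0.52]
}}

```text
time: 21.3
tcp_pos: [0.4981, 0.1423, 0.2052]
tool_rot: [-1.461, 0.682, -0.683]
wrist_force: [0.6, 0.2, 0.2]
gripper_width: 0.0725
```

```bash
sed -i "s/s\['gripper_width'\].round(4)/round(s['gripper_width'],4)/" st.py; cat >> st.py <<'E'
F={c:grab(c) for c in ('scene','side')}
for n in ('bearing','bolt','nut','pulley'):
  for c in F: print(n,c,[(np.round(d['at'],3).tolist(),round(d['score'],2)) for d in bot.find_in(n,c) if d['at'][1]>.1])
E
python3 st.py; python3 - <<'E'
from h import *
for c in ('scene','side'):
    f=grab(c); p=proj(f,[.4825,.2814,.161]); print(p)
    x,y=p.round().astype(int); g=f['img'][y-12:y+13,x-16:x+17].max(2)
    # bright ring centroid
    m=g>150; ys,xs=np.nonzero(m); print(c,xs.mean()-16+x,ys.mean()-12+y,m.sum())
    cv2.imwrite('pics/%s11.png'%c,f['img'])
E
```

```text
21.3 [0.4981 0.1423 0.2052] yaw -0.8738 0.0725 [ 0.05  0.32  1.36 -0.    1.46  0.92]
bearing scene [([0.48, 0.277, 0.158], 0.69)]
bearing side []
bolt scene []
bolt side []
nut scene []
nut side []
pulley scene [([0.418, 0.256, 0.161], 0.8), ([0.519, 0.266, 0.147], 0.53)]
pulley side [([0.421, 0.262, 0.158], 0.63)]
[209.89238182 105.55787676]
scene 207.05113636363637 105.8409090909091 528
[234.9812491 111.6526881]
side 233.3821138211382 113.55826558265582 369
```

Emit:
{"method": "jog_arm", "body": {
  "rows": [0.005,-0.045,0,0,0,0.14,0.01,-0.09,0,0,0,0.28,0.015,-0.135,-0.01,0,0,0.42,0.02,-0.18,-0.02,0,0,0.56,0.025,-0.225,-0.04,0,0,0.7]
}}

```text
time: 22.4
tcp_pos: [0.5231, -0.0758, 0.1682]
tool_rot: [-1.566, 0.149, -0.153]
wrist_force: [0.6, -0.5, -0.3]
gripper_width: 0.0725
```

Emit:
{"method": "jog_arm", "body": {
  "rows": [0.006,-0.046,-0.02,0,0,0.14,0.006,-0.048,-0.06,0,0,0.226,0.006,-0.048,-0.1,0,0,0.226,0.006,-0.048,-0.1,0,0,0.226]
}}

```text
time: 22.8
tcp_pos: [0.5259, -0.1211, 0.0635]
tool_rot: [-1.566, -0.014, 0.028]
wrist_force: [-0.7, 0.3, 0.7]
gripper_width: 0.0725
```

```bash
head -3 st.py > s.py; python3 s.py; python3 - <<'E'
from h import *
w=grab('wrist')
for n in ('bolt','nut'):
  print(n,[(proj(w,d['at']).round(1),np.round(d['at'],4),round(d['score'],2)) for d in bot.find_in(n,'wrist')[:2]])
print(proj(w,[.529,-.131,.065]),proj(w,[.526,-.071,.026]))
cv2.imwrite('pics/c12.png',w['img'])
E
```

```text
22.8 [ 0.5259 -0.1211  0.0635] yaw 0.027 0.0725 [-0.45  0.5   1.52  0.    1.14 -0.47]
bolt [(array([255.8, 116.3]), array([ 0.5279, -0.0668,  0.0155]), 0.56)]
nut [(array([245.6, 123.3]), array([ 0.5215, -0.0706,  0.0272]), 0.9)]
[254.53509407 235.21678052] [252.6764002  123.95367639]
```

View pics/c12.png

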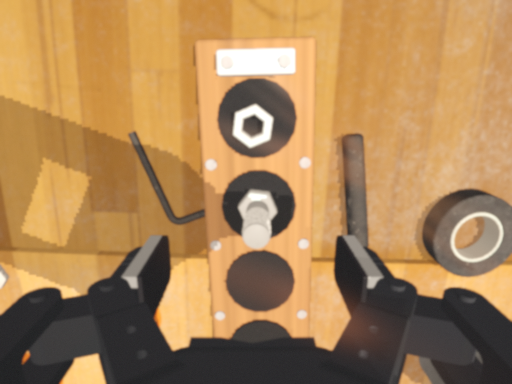

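The bolt's top is at (257,236), predicted (254.5,235). The nut's hole is at (253,125), predicted (253,124). Its flats face the jaws. I grip the bolt's shank.

Emit:
{"method": "jog_arm", "body": {
  "rows": [0.004,-0.01,-0.01,0,0,0.025,0.004,-0.01,-0.03,0,0,0.025,0.004,-0.01,-0.05,0,0,0.025,0.004,-0.01,-0.067,0,0,0.025,0.004,-0.01,-0.067,0,0,0.025]
}}

```text
time: 23.45
tcp_pos: [0.5328, -0.1319, 0.0011]
tool_rot: [-1.57, -0.042, 0.042]
wrist_force: [-0.5, 1.2, 0.2]
gripper_width: 0.0725
```

Emit:
{"method": "jog_arm", "body": {
  "rows": [0,0,0,0,0,0,0,0,0,0,0,0,0,0,0,0,0,0,0,0,0,0,0,0,0,0,0,0,0,0],
  "hand": -1
}}

```text
time: 23.95
tcp_pos: [0.5327, -0.1323, 0.0012]
tool_rot: [-1.571, -0.042, 0.041]
wrist_force: [0.0, 0.9, 4.2]
gripper_width: 0.0137
```

Emit:
{"method": "jog_arm", "body": {
  "rows": [0,0,0,0,0,0,0,0,0.01,0,0,0,0,0,0.04,0,0,0]
}}

```text
time: 24.25
tcp_pos: [0.531, -0.1315, 0.0394]
tool_rot: [-1.568, -0.037, 0.045]
wrist_force: [0.8, -1.1, -1.3]
gripper_width: 0.0139
```

Emit:
{"method": "jog_arm", "body": {
  "rows": [0,0,0.045,0,0,-0.07,0,0,0.09,0,0,-0.2,0,0.02,0.13,0,0,-0.34,0,0.06,0.155,0,0,-0.48,0,0.105,0.17,0,0,-0.62]
}}

```text
time: 24.75
tcp_pos: [0.5328, -0.0271, 0.2134]
tool_rot: [-1.524, 0.447, -0.452]
wrist_force: [0.6, 1.3, -1.4]
gripper_width: 0.0135
```

Emit:
{"method": "jog_arm", "body": {
  "rows": [0.001,0.045,0,0,0,-0.14,0.003,0.09,0,0,0,-0.28,0.005,0.135,0,0,0,-0.42,0.007,0.18,0,0,0,-0.56,0.01,0.225,0,0,0,-0.7]
}}

```text
time: 25.25
tcp_pos: [0.5419, 0.1957, 0.2111]
tool_rot: [-1.341, 0.977, -0.977]
wrist_force: [0.9, 0.9, -1.4]
gripper_width: 0.0138
```

Emit:
{"method": "jog_arm", "body": {
  "rows": [0.001,0.04,0,0,0,-0.06,0.002,0.08,0,0,0,-0.116,0.002,0.094,0,0,0,-0.116,0.002,0.094,0,0,0,-0.116,0.002,0.094,0,0,0,-0.116]
}}

```text
time: 25.75
tcp_pos: [0.5444, 0.2871, 0.2106]
tool_rot: [-1.298, 1.06, -1.06]
wrist_force: [-0.5, -0.4, -1.5]
gripper_width: 0.0138
```

```bash
python3 s.py
```

```text
25.75 [0.5444 0.2871 0.2106] yaw -1.3694 0.0138 [ 0.29  0.49  1.07 -0.    1.58  1.66]
```

Emit:
{"method": "jog_arm", "body": {
  "rows": [-0.001,0.006,-0.02,0,0,-0.014,-0.001,0.006,-0.045,0,0,-0.014,-0.001,0.006,-0.063,0,0,-0.014,-0.001,0.006,-0.071,0,0,-0.014,-0.001,0.006,-0.071,0,0,-0.014]
}}

```text
time: 26.25
tcp_pos: [0.5434, 0.2926, 0.1391]
tool_rot: [-1.293, 1.072, -1.071]
wrist_force: [-0.2, 0.1, -0.7]
gripper_width: 0.0138
```

Emit:
{"method": "jog_arm", "body": {
  "rows": [0,0,-0.001,0,0,0,0,0,-0.002,0,0,0,0,0,-0.003,0,0,0,0,0,-0.003,0,0,0]
}}

```text
time: 26.65
tcp_pos: [0.5435, 0.2939, 0.1368]
tool_rot: [-1.291, 1.07, -1.07]
wrist_force: [0.2, -0.4, -1.0]
gripper_width: 0.0138
```

Emit:
{"method": "jog_arm", "body": {
  "rows": [0,0,-0.001,0,0,0,0,0,-0.002,0,0,0,0,0,-0.002,0,0,0,0,0,-0.002,0,0,0]
}}

```text
time: 27.05
tcp_pos: [0.5436, 0.294, 0.1352]
tool_rot: [-1.291, 1.07, -1.071]
wrist_force: [-1.5, -0.7, 5.6]
gripper_width: 0.0138
```

Emit:
{"method": "jog_arm", "body": {
  "rows": [0,0,0,0,0,0,0,0,0,0,0,0,0,0,0,0,0,0,0,0,0.005,0,0,0,0,0,0.03,0,0,0],
  "hand": 0.3
}}

```text
time: 27.55
tcp_pos: [0.5423, 0.2935, 0.1626]
tool_rot: [-1.297, 1.074, -1.069]
wrist_force: [-0.5, 0.1, 0.2]
gripper_width: 0.0553
```

Emit:
{"method": "jog_arm", "body": {
  "rows": [0,0,0.045,0,0,0,0,-0.01,0.07,0,0,0.1,0,-0.05,0.07,0,0,0.24,0,-0.095,0.07,0,0,0.38,0,-0.14,0.07,0,0,0.52]
}}

```text
time: 28.05
tcp_pos: [0.5432, 0.1527, 0.235]
tool_rot: [-1.465, 0.669, -0.67]
wrist_force: [0.9, -0.3, -0.5]
gripper_width: 0.0556
```

```bash
python3 st.py; python3 - <<'E'
from h import *
f=grab('scene','sc13.png');print(proj(f,[.5434,.2929,.199]))
E
```

```text
28.05 [0.5432 0.1527 0.235 ] yaw -0.857 0.0556 [ 0.06  0.38  1.18 -0.    1.58  0.92]
bearing scene [([0.48, 0.277, 0.158], 0.58)]
bearing side [([0.484, 0.266, 0.162], 0.64)]
bolt scene [([0.539, 0.286, 0.166], 0.44)]
bolt side []
nut scene []
nut side []
pulley scene [([0.418, 0.257, 0.163], 0.59)]
pulley side [([0.422, 0.26, 0.159], 0.63)]
[225.01256707  86.06725404]
```

Emit:
{"method": "jog_arm", "body": {
  "rows": [-0.004,-0.045,-0.02,0,0,0.14,-0.008,-0.09,-0.04,0,0,0.28,-0.012,-0.135,-0.06,0,0,0.42,-0.016,-0.18,-0.09,0,0,0.56,-0.017,-0.215,-0.125,0,0,0.7]
}}

```text
time: 29.1
tcp_pos: [0.5271, -0.0562, 0.1157]
tool_rot: [-1.568, 0.122, -0.126]
wrist_force: [1.2, 0.4, -0.1]
gripper_width: 0.0555
```

Emit:
{"method": "jog_arm", "body": {
  "rows": [0,-0.009,-0.02,0,0,0.14,0,-0.009,-0.05,0,0,0.209,0,-0.009,-0.06,0,0,0.209,0,-0.009,-0.06,0,0,0.209]
}}

```text
time: 29.5
tcp_pos: [0.5263, -0.063, 0.0548]
tool_rot: [-1.57, -0.032, 0.036]
wrist_force: [-0.2, 0.2, -0.1]
gripper_width: 0.0556
```

```bash
python3 s.py; python3 - <<'E'
from h import *
w=grab('wrist')
print([(proj(w,d['at']).round(1),np.round(d['at'],4),round(d['score'],2)) for d in bot.find_in('nut','wrist')[:2]])
p=proj(w,[.526,-.071,.026]); print(p)
x,y=p.astype(int); cv2.imwrite('pics/c14.png',cv2.resize(w['img'][max(y-80,0):y+80,x-100:x+100],(750,600)) ); print(x-100,max(y-80,0))
E
```

```text
29.5 [ 0.5263 -0.063   0.0548] yaw 0.0436 0.0556 [-0.34  0.49  1.56  0.    1.09 -0.39]
[(array([246.3, 215.3]), array([ 0.5242, -0.0708,  0.0299]), 0.77)]
[249.06969509 213.62784917]
149 133
```

View pics/c14.png

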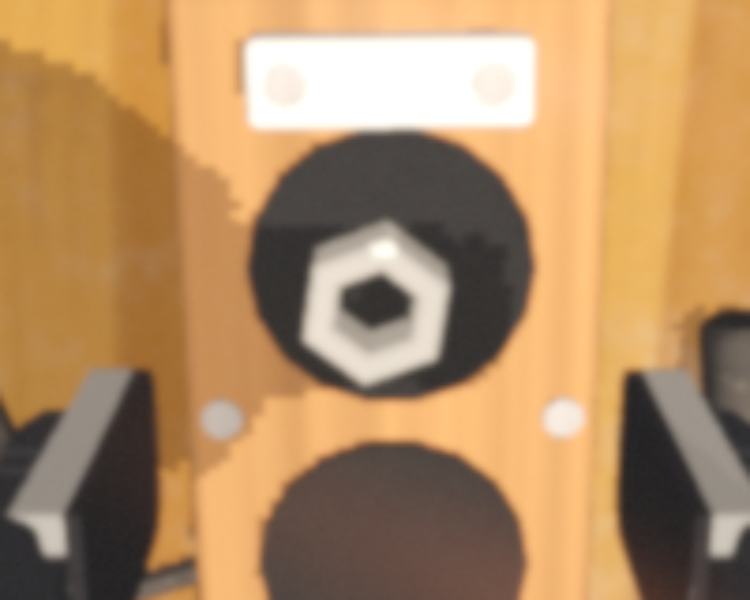

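The nut's hole is at (249,213), as predicted. Its flats are turned about 8° clockwise of the jaws, so I turn by −0.14 and grip.

Emit:
{"method": "jog_arm", "body": {
  "rows": [0,-0.008,-0.02,0,0,-0.1,0,-0.008,-0.045,0,0,-0.14,0,-0.008,-0.065,0,0,-0.14,0,-0.008,-0.076,0,0,-0.14,0,-0.008,-0.077,0,0,-0.14]
}}

```text
time: 30.1
tcp_pos: [0.5269, -0.0714, -0.0214]
tool_rot: [-1.569, 0.075, -0.074]
wrist_force: [-0.1, 0.2, 0.7]
gripper_width: 0.0553
```

Emit:
{"method": "jog_arm", "body": {
  "rows": [0,0,0,0,0,0,0,0,0,0,0,0,0,0,0,0,0,0,0,0,0,0,0,0,0,0,0,0,0,0],
  "hand": -1
}}

```text
time: 30.6
tcp_pos: [0.5275, -0.0718, -0.02]
tool_rot: [-1.57, 0.073, -0.076]
wrist_force: [-1.1, 0.6, 5.0]
gripper_width: 0.022
```

Emit:
{"method": "jog_arm", "body": {
  "rows": [0,0,0,0,0,0,0,0,0.01,0,0,0,0,0,0.04,0,0,0]
}}

```text
time: 30.9
tcp_pos: [0.5256, -0.0712, 0.0182]
tool_rot: [-1.568, 0.077, -0.072]
wrist_force: [-0.1, -0.4, 0.5]
gripper_width: 0.022
```

```bash
python3 s.py
```

```text
30.9 [ 0.5256 -0.0712  0.0182] yaw -0.0949 0.022 [-0.36  0.55  1.6  -0.    1.01 -0.26]
```

```bash
python3 - <<'E'
from h import *
F={c:grab(c) for c in ('scene','side')}
print(tri([px2ray(F['scene'],(326,134)),px2ray(F['side'],(354,158))]))
print(at_z(F['scene'],(326,134),0),at_z(F['side'],(354,158),0))
E
```

```text
(array([0.77956084, 0.08801663, 0.05275077]), [np.float64(0.0014046459011360605), np.float64(0.0014046459011360262)])
[0.82974417 0.13554186 0.        ] [0.83272212 0.17375865 0.        ]
```

Emit:
{"method": "jog_arm", "body": {
  "rows": [0,0,0.045,0,0,-0.07,0,0,0.09,0,0,-0.2,0,0.02,0.13,0,0,-0.34,0,0.06,0.16,0,0,-0.48,0.005,0.105,0.18,0,0,-0.62]
}}

```text
time: 31.5
tcp_pos: [0.5317, 0.0325, 0.2011]
tool_rot: [-1.496, 0.559, -0.565]
wrist_force: [0.4, -0.8, -1.1]
gripper_width: 0.0223
```

Emit:
{"method": "jog_arm", "body": {
  "rows": [0.01,0.045,0,0,0,-0.14,0.02,0.09,0,0,0,-0.28,0.03,0.135,0,0,0,-0.42,0.045,0.18,0,0,0,-0.56,0.06,0.22,0,0,0,-0.669]
}}

```text
time: 32.0
tcp_pos: [0.5915, 0.2544, 0.1985]
tool_rot: [-1.291, 1.07, -1.071]
wrist_force: [0.3, -0.2, 0.1]
gripper_width: 0.0216
```

Emit:
{"method": "jog_arm", "body": {
  "rows": [0.008,0.03,0,0,0,0,0.013,0.05,0,0,0,0,0.013,0.05,0,0,0,0,0.013,0.05,0,0,0,0]
}}

```text
time: 32.4
tcp_pos: [0.6044, 0.3017, 0.1979]
tool_rot: [-1.294, 1.067, -1.067]
wrist_force: [-0.1, -0.2, -0.4]
gripper_width: 0.022
```

```bash
python3 s.py
```

```text
32.4 [0.6044 0.3017 0.1979] yaw -1.3788 0.022 [ 0.29  0.61  0.89 -0.    1.64  1.67]
```

Contact is expected at TCP z ≈ 0.113.

Emit:
{"method": "jog_arm", "body": {
  "rows": [0,0.002,-0.02,0,0,0,0,0.002,-0.045,0,0,0,0,0.002,-0.065,0,0,0,0,0.002,-0.08,0,0,0,0,0.002,-0.08,0,0,0]
}}

```text
time: 32.9
tcp_pos: [0.6036, 0.3023, 0.1162]
tool_rot: [-1.297, 1.07, -1.067]
wrist_force: [0.4, 0.1, -0.6]
gripper_width: 0.0218
```

Emit:
{"method": "jog_arm", "body": {
  "rows": [0,0,-0.001,0,0,0,0,0,-0.002,0,0,0,0,0,-0.003,0,0,0,0,0,-0.003,0,0,0]
}}

```text
time: 33.3
tcp_pos: [0.6047, 0.3039, 0.1154]
tool_rot: [-1.293, 1.067, -1.067]
wrist_force: [0.9, -0.2, -0.4]
gripper_width: 0.0221
```

Emit:
{"method": "jog_arm", "body": {
  "rows": [0,0,-0.001,0,0,0,0,0,-0.002,0,0,0,0,0,-0.002,0,0,0,0,0,-0.002,0,0,0]
}}

```text
time: 33.7
tcp_pos: [0.6048, 0.304, 0.114]
tool_rot: [-1.293, 1.066, -1.067]
wrist_force: [-1.7, -0.8, 6.3]
gripper_width: 0.0219
```

Emit:
{"method": "jog_arm", "body": {
  "rows": [0,0,0,0,0,0,0,0,0,0,0,0,0,0,0,0,0,0,0,0,0.005,0,0,0,0,0,0.03,0,0,0],
  "hand": 0.3
}}

```text
time: 34.2
tcp_pos: [0.6034, 0.3035, 0.1407]
tool_rot: [-1.299, 1.071, -1.065]
wrist_force: [-0.6, 0.1, 0.2]
gripper_width: 0.0554
```

Emit:
{"method": "jog_arm", "body": {
  "rows": [0,0,0.045,0,0,0,0,0,0.09,0,0,0,-0.01,0,0.13,0,0,0,-0.02,0,0.17,0,0,0,-0.03,0,0.2,0,0,0]
}}

```text
time: 34.7
tcp_pos: [0.5742, 0.3039, 0.3462]
tool_rot: [-1.291, 1.065, -1.068]
wrist_force: [0.6, -0.6, 0.1]
gripper_width: 0.0555
```

Emit:
{"method": "jog_arm", "body": {
  "rows": [0,0,0,0,0,0,0,0,0,0,0,0]
}}

```text
time: 34.9
tcp_pos: [0.5746, 0.304, 0.3432]
tool_rot: [-1.293, 1.066, -1.067]
wrist_force: [-0.4, 0.1, -0.8]
gripper_width: 0.0555
```

```bash
python3 s.py; python3 - <<'E'
from h import *
w=grab('wrist')
D=[(0.4222,.2700),(.4827,.2815),(.5434,.293),(.6041,.3039)]; H=[.182,.161,.199,.160]
I=w['img'].copy(); pp=[]
for d,h,n in zip(D,H,('pulley','bearing','bolt','nut')):
    p=proj(w,[*d,h]); print(n,'seat-centred top predicted',p.round(1),[(np.round(e['at'],3).tolist(),round(e['score'],2)) for e in bot.find_in(n,'wrist')[:2]]); pp.append(p)
pp=np.array(pp); x0,y0=np.maximum(pp.min(0)-60,0).astype(int); x1,y1=(pp.max(0)+60).astype(int)
C=I[y0:y1,x0:x1]; k=min(800/C.shape[1],600/C.shape[0]); print(x0,y0,k,C.shape)
cv2.imwrite('pics/c15.png',cv2.resize(C,None,fx=k,fy=k))
E
```

```text
34.9 [0.5746 0.304  0.3432] yaw -1.3791 0.0555 [ 0.3   0.54  0.61 -0.    1.99  1.68]
pulley seat-centred top predicted [256.1 294. ] []
bearing seat-centred top predicted [256.3 238.1] [([0.486, 0.28, 0.163], 0.69)]
bolt seat-centred top predicted [257.3 197.6] [([0.553, 0.295, 0.182], 0.8)]
nut seat-centred top predicted [257.7 132. ] [([0.606, 0.307, 0.164], 0.61)]
196 72 2.1352313167259784 (281, 121, 3)
```

View pics/c15.png

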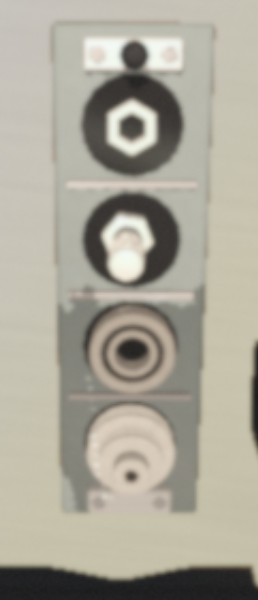

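All four parts stand centred on their seats. From the pin: nut (258,132), bolt top (255,196), bearing (257,236), pulley (257,295), each within 3 px of prediction. I hand the job in.

```bash
python3 -c "
from cell import bot
print(bot.close_job())"
```

```text
the job is handed in; nothing more can be done
None
```

I moved all four parts to the rack in reversed order and handed the job in at about 35 s of robot time. No verdict was reported. Counted from the strip's pin they stood pulley, bearing, bolt, nut. Counted from the rack's pin they now stand nut, bolt, bearing, pulley.

**Last checks:** in the final wrist picture the top of each part lies within 3 px (about 3 mm) of where a part centred on its seat should appear. All four look upright and released, with the hand about 0.2 m clear above. The network found the bearing, bolt and nut in that picture, with the bolt about 1 cm off along x against my own pixel reading. It did not find the pulley there, so for that I relied on the pixel check and on earlier side and scene views.

**What disagreed:**
- **First grasp missed:** the fingertips sit about 40 mm short of the reported TCP, not at it. The gripper closed in the air above the pulley without disturbing it. I measured the offset from the pictures and by touch, then allowed for it.
- **Gripper opening:** it read about 2 to 3 mm less than the true size on the bearing, bolt and nut, and about 5 to 6 mm less than the pulley's 50 mm rim, probably because the pads slipped to the narrower part below it.
- **Hanging height:** the estimate I made while lifting the pulley was unreliable, so I used contact force (4 to 13 N) to place every part.

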